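# Slide the tall pepper mill home into the condiment dock

### The arm

A 6-joint arm with a two-finger parallel gripper is mounted at the origin on a cart in front of the work surface, level with it; the furniture and walls round the work are solid. World frame = base frame: x ahead of the robot, y to its left, z up, the work surface at z = 0. Lengths are in mm, angles in rad, forces in N, time in s.
With the tool pointing down it reaches from about 275 to 1000 mm from the base axis. Payload 8.4 kg.
Tool frame: the origin (TCP) lies midway between the tips of the shut fingers; the grasp point (between the pads) lies 19 mm behind it; z points along the fingers, y is the line along which they close (so a half turn about z gives the same grasp; the last joint's range is limited). The gripper opens to 85 mm and grips with 20 to 120 N. Pads are 22 mm wide; open, the fingers measure 114 mm over their backs; the gripper's body (76 mm by 85 mm) begins 54 mm behind the grasp point. The pads swing forward as they close: fully open they stand 13 mm farther back than shut.
Start: joints at [1.18, 0.353, 1.633, -0, 1.155, -0.002], TCP at [236.923, 578.356, 197.281] pointing down, gripper open.
Joint ranges: [-2.63, 2.63], [-0.92, 2.1], [0.06, 2.66], [-1.3, 4.44], [0, 2.69], [-3.02, 3.02]. Speed limits (rad/s): [2.22, 2.22, 2.79, 3.14, 3.14, 3.14].

### API

Orientations are given as [roll, pitch, yaw] about the fixed x, y, z axes, in that order (R = Rz(yaw) Ry(pitch) Rx(roll)).
In Python, from rig import monitor, imaging, r gives the robot as it stands.
- The arm moves only by the tool drive_tool, never from a script. Its argument "plan" is a list of rows, each an object of numbers: "x", "y", "z": the shift along the tool's x, y, z in units of 50 mm (1.0 is 50 mm); "ax", "ay", "az": the turn, a rotation vector about the tool's x, y, z in units of 6 degrees (1.0 is 6 degrees); "hand": the finger opening in mm, from 0 to 85.4. In form: [{"x": .., "y": .., "z": .., "ax": .., "ay": .., "az": .., "hand": ..}, ...]. A call has 1 to 8 rows; each row is the pose to reach, as a shift and turn from the pose commanded when the call began, along the tool's axes at that moment; what a row does not reach only later rows make up. A row lasts 1/10 s, in which the tool goes at most 50 mm and 8.59 degrees, less where a joint would pass 70% of its speed; a pose out of reach is approached as far as the arm can. A call with a gripper value outside its range is refused whole. The fingers move at their own pace and stop on an object; "grip_force" is the grip in N (left out, the last holds). Time passes only in rows, so rows that repeat a pose let the fingers close. It gives the time, the measured TCP pose, the force, the opening and the grip force at its end, in the units of the state.
- monitor.sense(): the state, without advancing time (a new reading comes with each control period).
- imaging.grab_frame(name): name is "scene" or "top" or "wrist"; returns the picture (400x640x3 uint8, red, green, blue); there is no depth.
- imaging.camera_info(name): a dict with "mtx" (3x3 intrinsics, pixels), "R" (3x3) and "t" (3): a world point X has camera coordinates R X + t. Camera axes: x right, y down, z forward; pixel columns grow to the right and rows downward; lengths in mm; the calibration is good to about 2 mm. A picture is of the moment at which its call begins: read the wrist's pose just before it. camera_info takes no time and is no camera call; for the wrist camera it gives the pose at the moment of the call.
- r.sign_off(): hands the job in; it is judged then, once.
The state is a dict: "clock": time; "qpos": joint angles; "qvel": joint speeds; "joint_efforts": joint torques, N m; "eef_pos": TCP position; "tcp_rot": TCP orientation; "contact_force": force on the tool from outside, world axes, zero at the start; "wrist_torque": the same for the moment, N m; "opening": opening from 0.0 (shut) to 1.0 (fully open); "grasp_force": force on a finger pad.
Only numpy, scipy, OpenCV 4.12 (cv2) and the standard library are available. Lean on these libraries where they do the work, as an engineer would, in place of code of your own. Each camera call takes 0.05 s, during which the arm holds its last target. There are 200 camera calls.

### The job

The tall pepper mill has been left standing in front of the condiment dock on the board that covers the hob. Push it gently, low on its foot so that it slides upright without tipping, into the one empty bay of the dock until its foot is home against the back rail, then move clear. Do not grip, lift or tip it, and leave the short salt mill, the oil bottle, the open jar and the phone where they are.

Things in the scene. Friction and masses are not known exactly. Their poses are not given: they have to be found in the camera images.
- pepper_mill: Tall dark wooden pepper mill, loose, about 0.3 kg, 180 mm high, upright on the cover board (top z = 0.055). Foot 64 mm across, its side upright to 24 mm height; above it 35 to 44 mm across, neck 26 mm at 135 mm. Origin: centre of its underside, z up. Pushed higher than about 30 mm above the board it may tip.
- dock: Low wooden dock fixed on the cover board: a back rail 286 mm long, 30 mm high, and four dividers 10 mm thick, 30 mm high, 45 mm long, making three floorless bays 82 mm wide, open towards the robot. Origin: middle of the rail's front face, at its foot (z = 0.055). x axis: from the mouths to the rail (within 0.12 rad of world x); y along the rail; bay centre lines at y = -0.092, 0, +0.092.
- pad: Thin grey felt disc, 58 mm across, flush with the board (no step), in the empty bay, which changes from run to run: it marks where the pepper mill's foot belongs. Origin: its centre, on the bay's centre line, 35 mm in front of the back rail (a foot touching the rail is centred 3 mm beyond it).
- salt_mill: Short dark wooden salt mill, 110 mm high, same round foot 64 mm across, loose, upright in another bay. To be left alone. Origin: centre of its underside.
- oil_bottle: Green glass oil bottle with a black cap, 60 mm across, 160 mm high, loose, upright in the remaining bay. To be left alone. Origin: centre of its underside.
- canister: White porcelain storage jar without its lid, 114 mm across, 122 mm high, loose, at the far left end of the cover board. To be left alone. Origin: centre of its underside.
- phone: Black flip phone lying closed, 46 x 95 x 19 mm, loose, at the far right corner of the cover board. To be left alone. Origin: centre of its underside, long side along its y axis.
- cover_board: Fixed light wooden board over the front half of the hob: 290 mm (x) by 740 mm (y), smooth level top at z = 0.055, from x = 0.405 to 0.695 and y = -0.18 to 0.56. Origin: centre of its underside on the hob (x = 0.55, y = 0.19, z = 0).

How it is judged (in metres and radians):
At the end, for the whole second after the job is handed in: The pepper mill stands upright (within 0.06 rad) and at rest on the board in the empty bay, the centre of its foot within 18 mm of the pad's centre (its foot within about 15 mm of the back rail); the salt mill and oil bottle stand upright in their bays (horizontal distance between pepper_mill and pad below 0.018 m and height (world z) of pepper_mill below 0.058 m and linear speed of each of pepper_mill, salt_mill, oil_bottle below 0.02 m/s and angle between each of pepper_mill, salt_mill, oil_bottle's own z axis and vertical below 0.06 rad); the robot touches nothing.
It fails at once if the pepper mill is tipped by more than 0.25 rad (angle between pepper_mill's own z axis and vertical above 0.25 rad).
It fails at once if the pepper mill is lifted more than 12 mm off the board (height (world z) of pepper_mill above 0.067 m).
It fails at once if the fingers pinch the pepper mill or shove it with more than 25 N (contact force between the fingers and pepper_mill above 25 N).
It fails at once if the salt mill or the oil bottle is moved by more than 20 mm or tipped ((distance of salt_mill from where it was at the start of the episode above 0.02 m or angle between salt_mill's own z axis and vertical above 0.3 rad) or (distance of oil_bottle from where it was at the start of the episode above 0.02 m or angle between oil_bottle's own z axis and vertical above 0.3 rad)).
It fails at once if the jar or the phone is moved by more than 20 mm or tipped ((distance of canister from where it was at the start of the episode above 0.02 m or angle between canister's own z axis and vertical above 0.3 rad) or (distance of phone from where it was at the start of the episode above 0.02 m or angle between phone's own z axis and vertical above 0.3 rad)).
It also fails if it takes over 67 s, if anything falls off the work surface, if the arm or the gripper's body presses on something with over 40 N, if the wrist force passes 120 N, or if a joint passes its speed limit or range.

## Working session

There is one attempt and no reset: what is moved stays moved. The work goes in short steps, Python scripts to look and compute and a tool call to move; the robot and the scene stay as the last step left them, time stands still between calls to the robot, and variables do not carry over. Pictures are saved under pics/ and viewed, at most 10 in all, crops included, and the job is handed in when it is done.

Besides the shell and the picture viewer there is one more tool, called after ">>>" as name(argument=value, ...), one argument or row to a line, values as JSON. drive_tool: Moves the arm, as the interface text tells. Its arguments: {"type":"object","properties":{"plan":{"type":"array","items":{"type":"object","properties":{"x":{"type":"number"},"y":{"type":"number"},"z":{"type":"number"},"ax":{"type":"number"},"ay":{"type":"number"},"az":{"type":"number"},"hand":{"type":"number"}}}},"grip_force":{"type":"number"}},"required":["plan"]}

```bash
mkdir -p pics; python3 - <<'E'
from rig import monitor, imaging, r
import cv2
s=monitor.sense(); print(s)
for n in("top","scene"):
    cv2.imwrite(f"pics/{n}0.png",imaging.grab_frame(n)[:,:,::-1]); c=imaging.camera_info(n); print(n,c)
E
```

```text
{'clock': 0.0, 'qpos': array([ 1.17959773e+00,  3.53641264e-01,  1.63414198e+00, -2.28981162e-05,
        1.15518625e+00, -2.37577328e-03]), 'qvel': array([-0.00141109, -0.00060332, -0.00036223,  0.00114569,  0.00034771,
        0.00143674]), 'joint_efforts': array([-7.51951611e-04, -6.05238175e+01, -3.42074883e+01, -9.03895830e-05,
        9.32738709e-03, -3.56980280e-06]), 'eef_pos': array([236.73115045, 577.86715928, 196.56265293]), 'tcp_rot': array([-3.14021578e+00,  1.76649612e-05,  2.75277910e+00]), 'contact_force': array([ 0.23422737, -0.0361088 ,  0.02440975]), 'wrist_torque': array([0.07529275, 0.0429225 , 0.01344375]), 'grasp_force': 0.0, 'opening': 0.9970042214401864}
top {'mtx': array([[481.61581122,   0.        , 314.13524323],
       [  0.        , 481.61581122, 204.7934832 ],
       [  0.        ,   0.        ,   1.        ]]), 'R': array([[-0.01569588, -0.99984564,  0.00789474],
       [-0.98165107,  0.01390861, -0.19017816],
       [ 0.190039  , -0.01073489, -0.98171785]]), 't': array([ 182.92747088,  545.84376098, 1340.68361049])}
scene {'mtx': array([[511.29173605,   0.        , 318.01700701],
       [  0.        , 511.29173605, 200.53358371],
       [  0.        ,   0.        ,   1.        ]]), 'R': array([[ 0.88759982, -0.46043415,  0.01292126],
       [-0.27872838, -0.55922779, -0.78075269],
       [ 0.36671113,  0.68939442, -0.62470655]]), 't': array([-400.30330998,  298.75161598, 1076.71842867])}
```

View pics/top0.png

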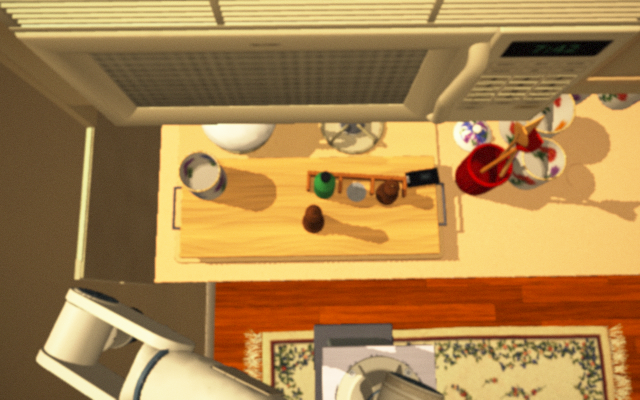

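View pics/scene0.png

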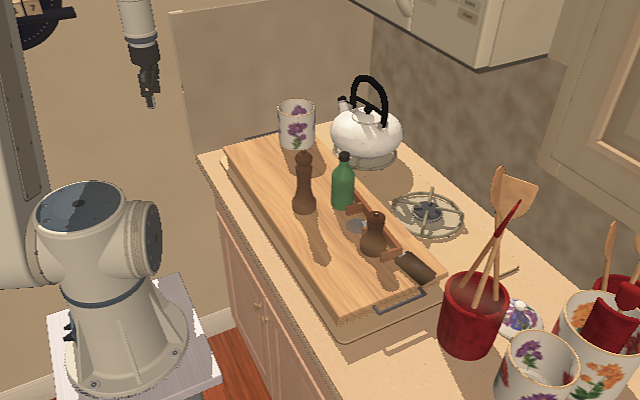

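The top view shows the empty middle bay, with the pad near (357,191). The pepper mill is in front at about (313,218), the oil bottle is in the left bay at (324,185) and the salt mill in the right bay at (387,191). I'll zoom in.

```bash
python3 - <<'E'
import cv2
a=cv2.imread("pics/top0.png")[160:250,290:450]; a=cv2.resize(a,None,fx=5,fy=5,interpolation=cv2.INTER_CUBIC)
cv2.imwrite("pics/topz.png",a)
a=cv2.imread("pics/scene0.png")[140:300,280:480]; a=cv2.resize(a,None,fx=3.75,fy=3.75,interpolation=cv2.INTER_CUBIC)
cv2.imwrite("pics/scenez.png",a)
E
```

```text
(no output)
```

View pics/topz.png

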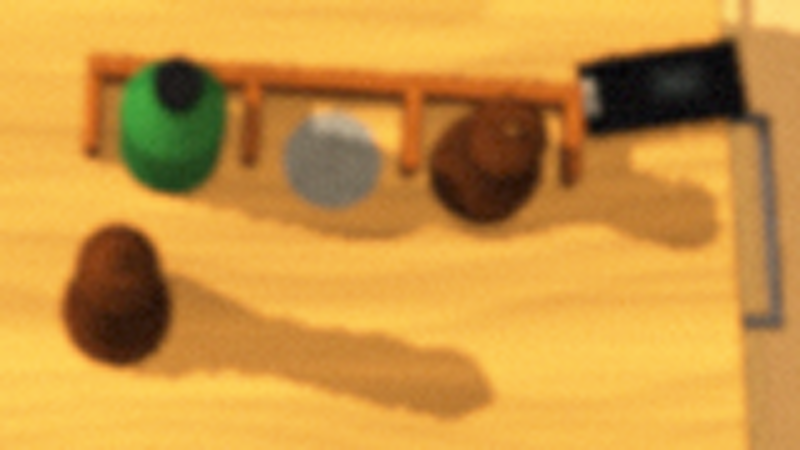

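View pics/scenez.png

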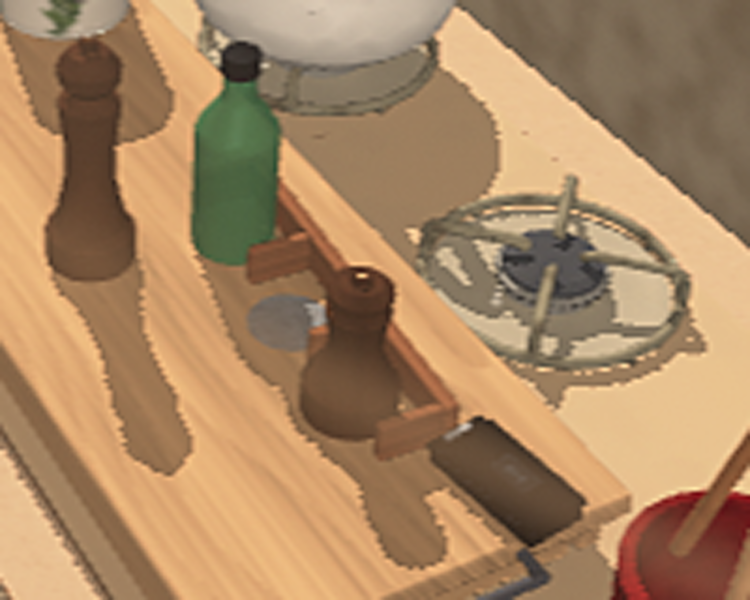

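The zoomed top view puts the pad centre at (333,160), the foot's front edge at (118,365) and the divider tips from (92,155) to (570,185). Next I'll convert these to world positions.

```bash
cat > h.py <<'E'
import numpy as np
from rig import monitor, imaging, r
def back(name,uv,z):
    c=imaging.camera_info(name); R,t=c["R"],c["t"]
    d=R.T@np.linalg.solve(c["mtx"],[*uv,1]); o=-R.T@t
    return (o+d*(z-o[2])/d[2])[:2]
def proj(name,X):
    c=imaging.camera_info(name); p=c["mtx"]@(c["R"]@np.array(X,float)+c["t"]); return p[:2]/p[2]
E
python3 - <<'E'
from h import *
np.set_printoptions(precision=1,suppress=True)
T=lambda u,v,z:back("top",(290+u/5-.4,160+v/5-.4),z)
S=lambda u,v,z:back("scene",(280+u/3.75-.4,140+v/3.75-.4),z)
print("pad top",T(333,160,55),"scene",S(288,322,55))
m=T(118,311,55);print("mill top",m)
tips=np.array([T(*p,85) for p in((92,155),(250,165),(410,173),(570,185))]);print("tips",tips)
d=tips[3]-tips[0];yaw=np.arctan2(d[0],-d[1]);print("yaw",yaw,"rail",(lambda d:np.arctan2(d[0],-d[1]))(T(580,90,85)-T(90,60,85)), "back edge ends",T(90,60,85),T(580,90,85))
# scene silhouettes of foot for predicted mill
for off in((0,0),):
    a=np.linspace(0,6.28,73);P=np.array([proj("scene",(m[0]+32*np.cos(q),m[1]+32*np.sin(q),55)) for q in a])
    Q=(P-[280,140]+.4)*3.75;print("pred scene foot u",Q[:,0].min(),Q[:,0].max(),"v max",Q[:,1].max(),"seen 47 135 280")
print("canister base approx",back("top",(204,190),55),"bottle base",T(172,148,55),"salt",T(485,178,55))
E
```

```text
pad top [585.1  52.1] scene [586.7  52.2]
mill top [498.3 178.2]
tips [[583.3 191.9]
 [576.3 102.4]
 [570.3  11.7]
 [562.1 -78.8]]
yaw -0.07813357133785194 rail -0.07672092096850933 back edge ends [639.  192.3] [617.5 -87.3]
pred scene foot u 42.483549130965216 133.54200838195993 v max 282.45517026863837 seen 47 135 280
canister base approx [596. 493.] bottle base [593.6 145.4] salt [573.2 -35.7]
```

```bash
cat >> h.py <<'E'
from scipy.spatial.transform import Rotation as Ro
def toolR(push_ang, tilt, flip=False):
    """fingers down, leaning back by tilt while pushing along world angle push_ang"""
    f=np.array([np.cos(push_ang),np.sin(push_ang),0]); u=np.array([0,0,1.])
    z=np.sin(tilt)*f-np.cos(tilt)*u; x=np.cos(tilt)*f+np.sin(tilt)*u
    if flip: x=-x
    return Ro.from_matrix(np.column_stack([x,np.cross(z,x),z]))
def row(p,R):
    s=monitor.sense(); R0=Ro.from_euler("xyz",s["tcp_rot"])
    return np.round(R0.inv().apply(np.array(p)-s["eef_pos"])/50,3), np.round((R0.inv()*R).as_rotvec(degrees=True)/6,3)
E
python3 - <<'E'
from h import *
R1=toolR(-np.pi/2,np.radians(30),True)
print(row((498,275,200),R1))
E
```

```text
(array([-7.132, -3.626, -0.063]), array([ 2.941, -4.392, 11.018]))
```

>>> drive_tool(
  plan=[
    {"x": -0.9, "y": -0.45, "z": -0.2, "ax": 0.37, "ay": -0.55, "az": 1.38, "hand": 40},
    {"x": -1.8, "y": -0.9, "z": -0.2, "ax": 0.74, "ay": -1.1, "az": 2.75, "hand": 40},
    {"x": -2.7, "y": -1.35, "z": -0.2, "ax": 1.1, "ay": -1.65, "az": 4.1, "hand": 40},
    {"x": -3.6, "y": -1.8, "z": -0.2, "ax": 1.47, "ay": -2.2, "az": 5.5, "hand": 40},
    {"x": -4.5, "y": -2.25, "z": -0.2, "ax": 1.84, "ay": -2.75, "az": 6.9, "hand": 40},
    {"x": -5.4, "y": -2.7, "z": -0.2, "ax": 2.2, "ay": -3.3, "az": 8.25, "hand": 40},
    {"x": -6.2, "y": -3.15, "z": -0.2, "ax": 2.57, "ay": -3.85, "az": 9.6, "hand": 40},
    {"x": -7.13, "y": -3.63, "z": -0.06, "ax": 2.94, "ay": -4.39, "az": 11.02, "hand": 40},
  ],
  grip_force=20,
)

```text
clock: 0.9
eef_pos: [497.2, 276.2, 201.2]
tcp_rot: [-3.124, 0.495, 1.647]
contact_force: [0.9, 0.9, 0.3]
opening: 0.47
grasp_force: 0.0
```

```bash
python3 - <<'E'
from h import *
R1=toolR(-np.pi/2,np.radians(30),True)
s=monitor.sense();print(s["clock"],s["eef_pos"],s["qpos"],s["contact_force"],s["opening"])
print(row((498,275,200),R1),row((498,262,70),R1))
E
```

```text
0.9 [497.24773616 276.21288191 201.17208714] [ 0.74605144  0.45834255  1.57009329 -0.37227266  1.458827    0.78202706] [0.87807369 0.92920907 0.33649906] 0.4703701381232287
(array([-0.011,  0.014,  0.032]), array([ 0.187, -0.266,  0.634])) (array([0.996, 0.036, 2.443]), array([ 0.187, -0.266,  0.634]))
```

>>> drive_tool(
  plan=[
    {"x": 0.2, "y": 0.0, "z": 0.5, "hand": 40},
    {"x": 0.4, "z": 1.0, "hand": 40},
    {"x": 0.6, "z": 1.5, "hand": 40},
    {"x": 0.8, "z": 2.0, "hand": 40},
    {"x": 0.97, "z": 2.4, "hand": 40},
    {"x": 0.97, "z": 2.4, "hand": 40},
  ],
)

```text
invalid input
```

```bash
python3 - <<'E'
from h import *
import cv2
R1=toolR(-np.pi/2,np.radians(30),True)
s=monitor.sense();print(s["clock"],s["eef_pos"],s["contact_force"],s["opening"])
print(row((498,262,69),R1))
a=imaging.grab_frame("scene")[130:290,250:450,::-1]; b=imaging.grab_frame("wrist")[:,:,::-1]
cv2.imwrite("pics/s1.png",cv2.resize(a,None,fx=3.75,fy=3.75,interpolation=cv2.INTER_CUBIC)); cv2.imwrite("pics/w1.png",b)
E
```

```text
0.9 [497.24773616 276.21288191 201.17208714] [0.87807369 0.92920907 0.33649906] 0.4703701381232287
(array([1.006, 0.036, 2.461]), array([ 0.187, -0.266,  0.634]))
```

View pics/s1.png

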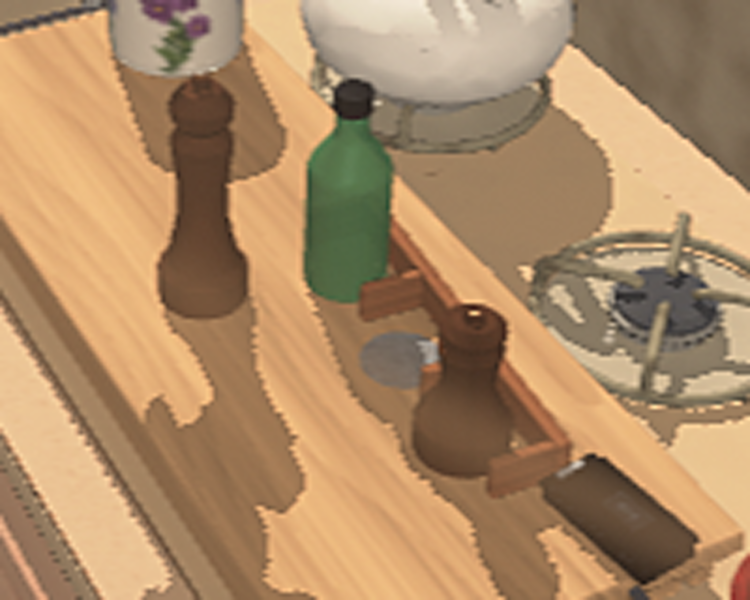

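The move was refused because every field has to be present in each row. The picture shows the scene unchanged, with the mill's foot at about (203,300) in the crop. I'll send it again in full.

>>> drive_tool(
  plan=[
    {"x": 0.2, "y": 0, "z": 0.5, "ax": 0, "ay": 0, "az": 0, "hand": 40},
    {"x": 0.4, "y": 0, "z": 1.0, "ax": 0, "ay": 0, "az": 0, "hand": 40},
    {"x": 0.6, "y": 0, "z": 1.5, "ax": 0, "ay": 0, "az": 0, "hand": 40},
    {"x": 0.8, "y": 0, "z": 1.9, "ax": 0, "ay": 0, "az": 0, "hand": 40},
    {"x": 0.97, "y": 0, "z": 2.3, "ax": 0, "ay": 0, "az": 0, "hand": 40},
    {"x": 0.97, "y": 0, "z": 2.3, "ax": 0, "ay": 0, "az": 0, "hand": 40},
  ],
)

```text
clock: 1.6
eef_pos: [492.8, 264.4, 73.9]
tcp_rot: [-3.116, 0.496, 1.656]
contact_force: [-0.5, 0.7, 0.9]
opening: 0.464
grasp_force: 0.0
```

```bash
python3 - <<'E'
from h import *
import cv2
R1=toolR(-np.pi/2,np.radians(30),True)
s=monitor.sense();print(s["clock"],s["eef_pos"],s["tcp_rot"],s["contact_force"],s["opening"])
print(row((498,262,69),R1))
b=imaging.grab_frame("wrist")[:,:,::-1]
cv2.imwrite("pics/w2.png",b)
E
```

```text
1.6 [492.83281505 264.39454774  73.85588504] [-3.11645538  0.49586708  1.65568228] [-0.49108163  0.69388188  0.85014582] 0.4643923324412246
(array([-0.003,  0.102,  0.11 ]), array([ 0.156, -0.256,  0.711]))
```

View pics/w2.png

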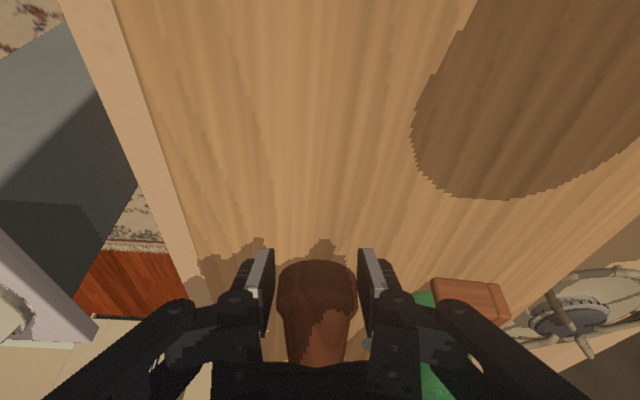

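The wrist view shows the mill's foot centred between the fingers (column 317, fingers at 270 and 365). I'll correct the small yaw error and move down to pushing height.

>>> drive_tool(
  plan=[
    {"x": 0, "y": 0.1, "z": 0.06, "ax": 0.16, "ay": -0.25, "az": 0.71, "hand": 40},
    {"x": -0.03, "y": 0.1, "z": 0.13, "ax": 0.16, "ay": -0.25, "az": 0.71, "hand": 40},
    {"x": -0.03, "y": 0.1, "z": 0.13, "ax": 0.16, "ay": -0.25, "az": 0.71, "hand": 40},
  ],
)

```text
clock: 1.95
eef_pos: [500.2, 261.5, 71.8]
tcp_rot: [3.138, 0.519, 1.57]
contact_force: [-0.8, -0.4, -0.8]
opening: 0.468
grasp_force: 0.0
```

```bash
python3 - <<'E'
from h import *
R1=toolR(-np.pi/2,np.radians(30),True)
s=monitor.sense();print(s["clock"],s["eef_pos"],s["tcp_rot"],s["contact_force"],s["opening"])
print(row((499,262,67),R1),row((500,200,67),R1))
E
```

```text
1.95 [500.17185151 261.53579372  71.82672591] [3.1375782  0.51938668 1.56982216] [-0.78618391 -0.35326908 -0.772482  ] 0.4679312860635984
(array([ 0.056, -0.024,  0.079]), array([ 0.034, -0.04 , -0.008])) (array([-1.021, -0.005,  0.695]), array([ 0.034, -0.04 , -0.008]))
```

>>> drive_tool(
  plan=[
    {"x": 0.06, "y": 0, "z": 0.1, "ax": 0, "ay": 0, "az": 0, "hand": 40},
    {"x": -0.11, "y": 0, "z": 0.2, "ax": 0, "ay": 0, "az": 0, "hand": 40},
    {"x": -0.285, "y": 0, "z": 0.3, "ax": 0, "ay": 0, "az": 0, "hand": 40},
    {"x": -0.46, "y": 0, "z": 0.4, "ax": 0, "ay": 0, "az": 0, "hand": 40},
    {"x": -0.6, "y": 0, "z": 0.48, "ax": 0, "ay": 0, "az": 0, "hand": 40},
    {"x": -0.74, "y": 0, "z": 0.56, "ax": 0, "ay": 0, "az": 0, "hand": 40},
    {"x": -0.88, "y": 0, "z": 0.64, "ax": 0, "ay": 0, "az": 0, "hand": 40},
    {"x": -1.02, "y": 0, "z": 0.72, "ax": 0, "ay": 0, "az": 0, "hand": 40},
  ],
)

```text
clock: 2.75
eef_pos: [500.1, 198.6, 65.5]
tcp_rot: [3.137, 0.52, 1.568]
contact_force: [-0.0, 0.9, 0.7]
opening: 0.471
grasp_force: 0.0
```

```bash
python3 - <<'E'
from h import *
import cv2
R1=toolR(-np.pi/2,np.radians(30),True)
s=monitor.sense();print(s["clock"],s["eef_pos"],s["tcp_rot"],s["contact_force"],s["opening"])
print(row((501,150,66),R1))
a=imaging.grab_frame("scene")[100:280,270:470,::-1]
cv2.imwrite("pics/s2.png",cv2.resize(a,None,fx=3,fy=3,interpolation=cv2.INTER_CUBIC))
E
```

```text
2.75 [500.14084839 198.61760144  65.48890428] [3.1369616  0.52008929 1.56761434] [-0.0032052   0.89823401  0.74304164] 0.4707928227340586
(array([-0.849,  0.018,  0.474]), array([ 0.029, -0.033, -0.026]))
```

View pics/s2.png

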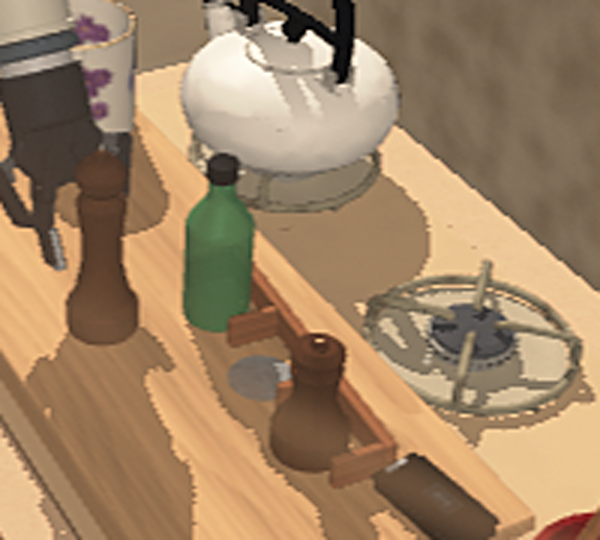

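The scene crop shows the mill unmoved, foot bottom at (102,343). The near fingertip is at about (58,268), just behind it. I'll check the tip's actual position against the projection.

```bash
python3 - <<'E'
from h import *
s=monitor.sense();R=Ro.from_euler("xyz",s["tcp_rot"])
f=lambda X:np.round((proj("scene",X)-[270,100])*3,0)
for y in(-20,20):
  for dz in(0,-6,-13):
    for x in(-11,11):
      X=s["eef_pos"]+R.apply([x,y,dz]); print(y,dz,x,X.round(),f(X))
m=(498,177,55);print("mill centre",f(m), "foot front-left", f((498-22.6,177+22.6,67)))
a=np.linspace(0,6.28,60);P=np.array([f((m[0]+32*np.cos(q),m[1]+32*np.sin(q),55)) for q in a]);print(P.min(0),P.max(0))
E
```

```text
-20 0 -11 [480. 188.  71.] [ 75. 307.]
-20 0 11 [480. 207.  60.] [ 66. 304.]
-20 -6 -11 [480. 191.  76.] [ 74. 300.]
-20 -6 11 [480. 210.  65.] [ 65. 298.]
-20 -13 -11 [480. 194.  82.] [ 72. 293.]
-20 -13 11 [480. 213.  71.] [ 63. 290.]
20 0 -11 [520. 188.  71.] [116. 294.]
20 0 11 [520. 207.  60.] [107. 292.]
20 -6 -11 [520. 191.  76.] [115. 287.]
20 -6 11 [520. 210.  65.] [105. 285.]
20 -13 -11 [520. 194.  82.] [113. 280.]
20 -13 11 [520. 213.  71.] [103. 278.]
mill centre [100. 322.] foot front-left [ 65. 304.]
[ 63. 299.] [136. 346.]
```

```bash
python3 - <<'E'
from h import *
s=monitor.sense();R=Ro.from_euler("xyz",s["tcp_rot"])
for x in(-11,11):
  for dz in(0,-5,-10,-15,-20,-30):
    print(x,dz,[proj("wrist",s["eef_pos"]+R.apply([x,y,dz])).round() for y in(-20,20)])
c=imaging.camera_info("wrist");print("cam in tool",R.inv().apply(-c["R"].T@c["t"]-s["eef_pos"]))
import cv2
a=imaging.grab_frame("scene")[150:230,260:340,::-1]; a=cv2.resize(a,None,fx=7,fy=7,interpolation=cv2.INTER_CUBIC)
b=imaging.grab_frame("wrist")[200:400,200:440,::-1]
cv2.imwrite("pics/s3.png",np.hstack([a,cv2.resize(b,(240,200)).repeat(1,0) if 0 else cv2.copyMakeBorder(b,0,360,0,0,cv2.BORDER_CONSTANT)]))
E
```

```text
-11 0 [array([282., 251.]), array([348., 251.])]
-11 -5 [array([281., 255.]), array([349., 255.])]
-11 -10 [array([280., 259.]), array([350., 259.])]
-11 -15 [array([279., 264.]), array([351., 264.])]
-11 -20 [array([278., 268.]), array([352., 268.])]
-11 -30 [array([276., 278.]), array([354., 278.])]
11 0 [array([281., 217.]), array([350., 217.])]
11 -5 [array([280., 220.]), array([350., 220.])]
11 -10 [array([279., 223.]), array([351., 223.])]
11 -15 [array([278., 227.]), array([352., 227.])]
11 -20 [array([277., 231.]), array([353., 231.])]
11 -30 [array([274., 239.]), array([356., 238.])]
cam in tool [  77.14107051    0.60486251 -175.9281938 ]
```

View pics/s3.png

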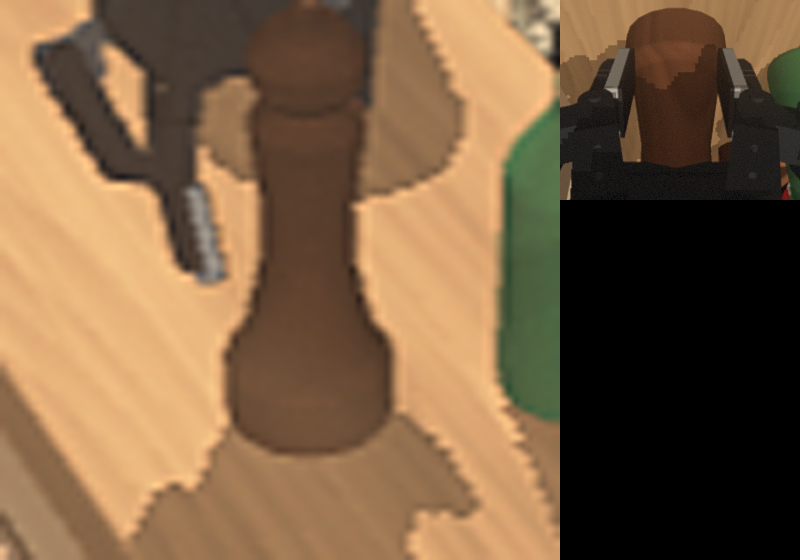

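The fingertip appears at about (290,190) in the scene image and (268,248) in the wrist image. That is farther back than the nominal TCP, so I'll triangulate it.

```bash
python3 - <<'E'
from h import *
import cv2
s=monitor.sense();R=Ro.from_euler("xyz",s["tcp_rot"]);print(s["eef_pos"],s["opening"])
def P(n):
    c=imaging.camera_info(n);return c["mtx"]@np.column_stack([c["R"],c["t"]])
for w in((268,248),(272,250),(266,255)):
  for q in((290,190.3),(288.5,189.5),(292,190)):
    X=cv2.triangulatePoints(P("wrist"),P("scene"),np.array(w,float),np.array(q,float));X=(X[:3]/X[3]).ravel()
    print(w,q,X.round(1),"tool",R.inv().apply(X-s["eef_pos"]).round(1),"reproj",proj("scene",X).round(1),proj("wrist",X).round(1))
E
```

```text
[500.04736547 198.83185439  65.5012791 ] 0.46900355195542764
(268, 248) (290, 190.3) [479.  218.7  89.3] tool [  5.4 -21.  -30.6] reproj [289.7 190.4] [272.5 249.4]
(268, 248) (288.5, 189.5) [477.2 222.   90.6] tool [  7.5 -22.8 -33.3] reproj [288.5 189.5] [267.9 248. ]
(268, 248) (292, 190) [482.5 217.2  89.7] tool [  3.9 -17.5 -30.1] reproj [291.1 190.2] [279.7 251.8]
(272, 250) (290, 190.3) [479.4 218.3  89.6] tool [  4.8 -20.6 -30.6] reproj [289.9 190.3] [273.5 250.5]
(272, 250) (288.5, 189.5) [477.6 221.6  90.9] tool [  7.  -22.3 -33.4] reproj [288.7 189.4] [268.9 249. ]
(272, 250) (292, 190) [482.9 216.7  90. ] tool [  3.3 -17.1 -30.2] reproj [291.3 190.2] [280.7 252.8]
(266, 255) (290, 190.3) [477.8 216.   91.5] tool [  1.9 -22.2 -31.2] reproj [289.7 190.4] [270.3 256.4]
(266, 255) (288.5, 189.5) [476.  219.3  92.8] tool [  4.1 -23.9 -33.9] reproj [288.5 189.5] [265.7 254.9]
(266, 255) (292, 190) [481.3 214.5  91.9] tool [  0.4 -18.7 -30.8] reproj [291.1 190.2] [277.5 258.7]
```

The reported TCP sits about 30 mm ahead of the actual fingertips, and nothing has been touched yet. I'll back off and go lower, watching the force for contact with the board.

```bash
python3 - <<'E'
from h import *
R1=toolR(-np.pi/2,np.radians(30),True)
print(row((500,218,65.5),R1),row((500,218,41),R1))
E
```

```text
(array([ 0.333, -0.001, -0.191]), array([ 0.026, -0.032, -0.03 ])) (array([ 0.576, -0.003,  0.235]), array([ 0.026, -0.032, -0.03 ]))
```

>>> drive_tool(
  plan=[
    {"x": 0.33, "y": 0, "z": -0.19, "ax": 0, "ay": 0, "az": 0, "hand": 40},
    {"x": 0.38, "y": 0, "z": -0.1, "ax": 0, "ay": 0, "az": 0, "hand": 40},
    {"x": 0.43, "y": 0, "z": -0.01, "ax": 0, "ay": 0, "az": 0, "hand": 40},
    {"x": 0.48, "y": 0, "z": 0.07, "ax": 0, "ay": 0, "az": 0, "hand": 40},
    {"x": 0.52, "y": 0, "z": 0.14, "ax": 0, "ay": 0, "az": 0, "hand": 40},
    {"x": 0.55, "y": 0, "z": 0.19, "ax": 0, "ay": 0, "az": 0, "hand": 40},
    {"x": 0.57, "y": 0, "z": 0.23, "ax": 0, "ay": 0, "az": 0, "hand": 40},
    {"x": 0.57, "y": 0, "z": 0.23, "ax": 0, "ay": 0, "az": 0, "hand": 40},
  ],
)

```text
clock: 3.7
eef_pos: [500.1, 218.1, 41.0]
tcp_rot: [3.138, 0.521, 1.568]
contact_force: [0.6, 0.5, 0.2]
opening: 0.467
grasp_force: 0.0
```

```bash
python3 - <<'E'
from h import *
import cv2
R1=toolR(-np.pi/2,np.radians(30),True)
s=monitor.sense();print(s["eef_pos"],s["contact_force"])
print(row((501,168,41),R1))
E
```

```text
[500.05257326 218.07594915  40.99681493] [0.60125168 0.50433522 0.23569221]
(array([-0.869,  0.02 ,  0.498]), array([ 0.025, -0.029, -0.024]))
```

The TCP reads z = 41, below the board top, with no contact force. That confirms the offset. Now a gentle push along -y.

>>> drive_tool(
  plan=[
    {"x": -0.14, "y": 0, "z": 0.08, "ax": 0, "ay": 0, "az": 0, "hand": 40},
    {"x": -0.28, "y": 0, "z": 0.16, "ax": 0, "ay": 0, "az": 0, "hand": 40},
    {"x": -0.39, "y": 0, "z": 0.225, "ax": 0, "ay": 0, "az": 0, "hand": 40},
    {"x": -0.5, "y": 0, "z": 0.288, "ax": 0, "ay": 0, "az": 0, "hand": 40},
    {"x": -0.6, "y": 0, "z": 0.345, "ax": 0, "ay": 0, "az": 0, "hand": 40},
    {"x": -0.69, "y": 0, "z": 0.395, "ax": 0, "ay": 0, "az": 0, "hand": 40},
    {"x": -0.78, "y": 0, "z": 0.447, "ax": 0, "ay": 0, "az": 0, "hand": 40},
    {"x": -0.87, "y": 0, "z": 0.5, "ax": 0, "ay": 0, "az": 0, "hand": 40},
  ],
)

```text
clock: 4.5
eef_pos: [500.3, 167.9, 41.3]
tcp_rot: [3.137, 0.52, 1.568]
contact_force: [0.0, 1.9, 0.7]
opening: 0.472
grasp_force: 1.1
```

```bash
cat >> h.py <<'E'
import cv2
def mill(tag=None):
    """dark-brown pepper mill blob in top view -> foot centre from its lowest edge"""
    im=imaging.grab_frame("top"); hsv=cv2.cvtColor(im,cv2.COLOR_RGB2HSV)
    m=((hsv[...,2]<115)&((hsv[...,0]<15)|(hsv[...,0]>170))).astype(np.uint8); m[:165]=0;m[262:]=0;m[:,:290]=0;m[:,405:]=0
    n,l,st,_=cv2.connectedComponentsWithStats(m)
    out=[]
    for i in range(1,n):
        if st[i,4]>150:
            ys,xs=np.where(l==i); b=ys.max(); w=st[i,2]; c=(xs[ys>b-14].min()+xs[ys>b-14].max())/2
            out.append((st[i].tolist(),back("top",(c,b+.5-11),55).round(1)))
    return out
E
python3 - <<'E'
from h import *
s=monitor.sense();print(s["eef_pos"],s["contact_force"])
im=cv2.cvtColor(cv2.imread("pics/top0.png"),cv2.COLOR_BGR2RGB); g=imaging.grab_frame
imaging.grab_frame=lambda n:im; print("initial",mill()); imaging.grab_frame=g; print("now",mill())
E
```

```text
[500.27556824 167.88900518  41.28397721] [0.03151478 1.87858293 0.73568648]
initial [([376, 180, 23, 25, 397], array([578.3, -35.6])), ([304, 206, 20, 27, 350], array([499.2, 177.4]))]
now [([376, 180, 23, 25, 434], array([578.3, -35.6])), ([311, 205, 22, 28, 450], array([498.8, 154.5]))]
```

>>> drive_tool(
  plan=[
    {"x": -0.13, "y": 0.005, "z": 0.08, "ax": 0, "ay": 0, "az": 0, "hand": 40},
    {"x": -0.27, "y": 0.01, "z": 0.16, "ax": 0, "ay": 0, "az": 0, "hand": 40},
    {"x": -0.41, "y": 0.01, "z": 0.24, "ax": 0, "ay": 0, "az": 0, "hand": 40},
    {"x": -0.55, "y": 0.015, "z": 0.32, "ax": 0, "ay": 0, "az": 0, "hand": 40},
    {"x": -0.69, "y": 0.015, "z": 0.4, "ax": 0, "ay": 0, "az": 0, "hand": 40},
    {"x": -0.83, "y": 0.02, "z": 0.48, "ax": 0, "ay": 0, "az": 0, "hand": 40},
    {"x": -0.95, "y": 0.02, "z": 0.55, "ax": 0, "ay": 0, "az": 0, "hand": 40},
    {"x": -1.04, "y": 0.02, "z": 0.6, "ax": 0, "ay": 0, "az": 0, "hand": 40},
  ],
)

```text
clock: 5.35
eef_pos: [501.0, 107.4, 41.0]
tcp_rot: [3.137, 0.52, 1.568]
contact_force: [0.3, 1.8, 3.1]
opening: 0.469
grasp_force: 1.7
```

```bash
python3 - <<'E'
from h import *
s=monitor.sense();print(s["eef_pos"],s["tcp_rot"],s["contact_force"]);print(mill())
top=imaging.grab_frame("top")[150:250,270:430,::-1];sc=imaging.grab_frame("scene")[120:270,280:440,::-1]
a=cv2.resize(top,None,fx=2.5,fy=2.5,interpolation=cv2.INTER_CUBIC);b=cv2.resize(sc,None,fx=2.5,fy=2.5,interpolation=cv2.INTER_CUBIC)
cv2.imwrite("pics/c4.png",np.hstack([cv2.copyMakeBorder(a,0,125,0,0,cv2.BORDER_CONSTANT),b]))
E
```

```text
[501.04785106 107.36781476  41.04809047] [3.13717998 0.5203139  1.56755816] [0.31012533 1.81432739 3.09360924]
[([376, 180, 24, 25, 436], array([578.3, -35.6])), ([333, 204, 23, 28, 458], array([500.8,  91.3]))]
```

View pics/c4.png

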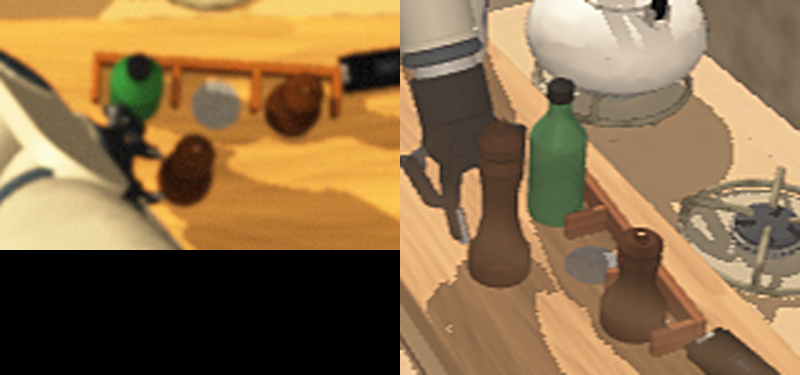

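The mill is upright in the cradle at about (501,90), and the neighbours haven't moved. It needs about 30 mm more along -y.

>>> drive_tool(
  plan=[
    {"x": -0.13, "y": 0, "z": 0.05, "ax": 0, "ay": 0, "az": 0, "hand": 40},
    {"x": -0.24, "y": 0, "z": 0.11, "ax": 0, "ay": 0, "az": 0, "hand": 40},
    {"x": -0.34, "y": 0, "z": 0.17, "ax": 0, "ay": 0, "az": 0, "hand": 40},
    {"x": -0.43, "y": 0, "z": 0.22, "ax": 0, "ay": 0, "az": 0, "hand": 40},
    {"x": -0.5, "y": 0, "z": 0.26, "ax": 0, "ay": 0, "az": 0, "hand": 40},
    {"x": -0.54, "y": 0, "z": 0.28, "ax": 0, "ay": 0, "az": 0, "hand": 40},
    {"x": -0.54, "y": 0, "z": 0.28, "ax": 0, "ay": 0, "az": 0, "hand": 40},
  ],
)

```text
clock: 6.2
eef_pos: [500.9, 77.3, 42.3]
tcp_rot: [3.138, 0.521, 1.568]
contact_force: [-1.4, -0.1, 0.4]
opening: 0.473
grasp_force: 0.1
```

```bash
python3 - <<'E'
from h import *
s=monitor.sense();print(s["eef_pos"],s["contact_force"]);print(mill())
R1=toolR(-np.pi/2,np.radians(30),True)
print(row((501,150,45),R1),row((497,190,250),R1))
E
```

```text
[500.85141976  77.25012517  42.33225574] [-1.4272603  -0.10140528  0.44055704]
[([376, 180, 26, 25, 441], array([578.3, -35.6])), ([344, 204, 23, 28, 471], array([500.4,  61.2]))]
(array([ 1.233e+00,  1.000e-03, -7.680e-01]), array([ 0.025, -0.028, -0.026])) (array([-0.112, -0.065, -4.723]), array([ 0.025, -0.028, -0.026]))
```

>>> drive_tool(
  plan=[
    {"x": 0.4, "y": 0, "z": -0.26, "ax": 0, "ay": 0, "az": 0, "hand": 40},
    {"x": 1.0, "y": 0, "z": -0.62, "ax": 0, "ay": 0, "az": 0, "hand": 40},
    {"x": 1.4, "y": -0.3, "z": -1.1, "ax": 0, "ay": 0, "az": 0, "hand": 40},
    {"x": 1.2, "y": -0.8, "z": -1.8, "ax": 0, "ay": 0, "az": 0, "hand": 40},
    {"x": 0.9, "y": -1.3, "z": -2.5, "ax": 0, "ay": 0, "az": 0, "hand": 40},
    {"x": 0.6, "y": -1.8, "z": -3.2, "ax": 0, "ay": 0, "az": 0, "hand": 40},
    {"x": 0.4, "y": -2.2, "z": -3.6, "ax": 0, "ay": 0, "az": 0, "hand": 40},
    {"x": 0.4, "y": -2.2, "z": -3.6, "ax": 0, "ay": 0, "az": 0, "hand": 40},
  ],
)

```text
clock: 7.05
eef_pos: [390.2, 185.8, 190.8]
tcp_rot: [3.133, 0.517, 1.567]
contact_force: [0.2, -0.8, -0.8]
opening: 0.469
grasp_force: 0.0
```

```bash
python3 - <<'E'
from h import *
s=monitor.sense();print(s["eef_pos"],s["qpos"],s["contact_force"]);print(mill())
R2=toolR(-0.077,np.radians(30),True)
print(row((400,130,200),R2))
E
```

```text
[390.17356306 185.76073375 190.80918329] [ 0.76208143  0.28097764  1.8746181  -0.37875363  1.37059752  0.91234327] [ 0.18872885 -0.76091511 -0.78846542]
[([376, 180, 23, 25, 409], array([578.3, -35.6])), ([346, 204, 21, 28, 338], array([500.3,  58.3]))]
(array([-1.069,  0.183,  0.364]), array([-7.052e+00,  5.000e-03, -1.239e+01]))
```

>>> drive_tool(
  plan=[
    {"x": -0.1, "y": 0, "z": -0.1, "ax": -0.7, "ay": 0, "az": -1.22, "hand": 40},
    {"x": -0.2, "y": 0, "z": -0.1, "ax": -1.4, "ay": 0, "az": -2.45, "hand": 40},
    {"x": -0.3, "y": 0.05, "z": 0, "ax": -2.1, "ay": 0, "az": -3.7, "hand": 40},
    {"x": -0.4, "y": 0.1, "z": 0.1, "ax": -2.8, "ay": 0, "az": -4.9, "hand": 40},
    {"x": -0.5, "y": 0.1, "z": 0.15, "ax": -3.5, "ay": 0, "az": -6.15, "hand": 40},
    {"x": -0.7, "y": 0.15, "z": 0.2, "ax": -4.2, "ay": 0, "az": -7.4, "hand": 40},
    {"x": -0.85, "y": 0.2, "z": 0.3, "ax": -4.9, "ay": 0, "az": -8.6, "hand": 40},
    {"x": -1.07, "y": 0.2, "z": 0.36, "ax": -5.5, "ay": 0, "az": -9.7, "hand": 40},
  ],
)

```text
clock: 7.9
eef_pos: [400.4, 128.8, 197.8]
tcp_rot: [-3.136, 0.521, 2.748]
contact_force: [-0.3, 0.5, 1.2]
opening: 0.471
grasp_force: 0.0
```

```bash
python3 - <<'E'
from h import *
s=monitor.sense();print(s["eef_pos"],s["qpos"],s["contact_force"])
R2=toolR(-0.077,np.radians(30),True)
print(row((420,64,150),R2))
E
```

```text
[400.4015155  128.79380599 197.84405309] [ 0.72177413 -0.11264257  2.30102053 -0.65649176  0.8281533  -0.03071015] [-0.32508902  0.45229829  1.23015459]
(array([-0.269, -1.039,  1.264]), array([-1.566, -0.033, -2.623]))
```

>>> drive_tool(
  plan=[
    {"x": 0, "y": -0.25, "z": 0.2, "ax": -0.5, "ay": 0, "az": -0.87, "hand": 40},
    {"x": -0.1, "y": -0.5, "z": 0.5, "ax": -1.0, "ay": 0, "az": -1.75, "hand": 40},
    {"x": -0.2, "y": -0.8, "z": 0.9, "ax": -1.57, "ay": 0, "az": -2.62, "hand": 40},
    {"x": -0.27, "y": -1.04, "z": 1.26, "ax": -1.57, "ay": 0, "az": -2.62, "hand": 40},
    {"x": -0.27, "y": -1.04, "z": 1.26, "ax": -1.57, "ay": 0, "az": -2.62, "hand": 40},
    {"x": -0.27, "y": -1.04, "z": 1.26, "ax": -1.57, "ay": 0, "az": -2.62, "hand": 40},
  ],
)

```text
clock: 8.5
eef_pos: [419.5, 63.1, 150.4]
tcp_rot: [3.138, 0.519, 3.052]
contact_force: [0.7, 0.1, -0.0]
opening: 0.468
grasp_force: 0.0
```

```bash
python3 - <<'E'
from h import *
s=monitor.sense();print(s["eef_pos"],s["qpos"],s["contact_force"])
R2=toolR(-0.077,np.radians(30),True)
print(row((445,64,70),R2),row((445,64,42),R2))
E
```

```text
[419.45911786  63.13555783 150.39593932] [ 0.31901559 -0.13409002  2.45428962 -0.5389221   0.38779311 -0.70622238] [ 0.7094148   0.14081815 -0.02780461]
(array([0.357, 0.058, 1.648]), array([-0.028, -0.042, -0.101])) (array([0.635, 0.056, 2.134]), array([-0.028, -0.042, -0.101]))
```

>>> drive_tool(
  plan=[
    {"x": 0.08, "y": 0.05, "z": 0.4, "ax": 0, "ay": 0, "az": 0, "hand": 40},
    {"x": 0.17, "y": 0.05, "z": 0.8, "ax": 0, "ay": 0, "az": 0, "hand": 40},
    {"x": 0.27, "y": 0.05, "z": 1.2, "ax": 0, "ay": 0, "az": 0, "hand": 40},
    {"x": 0.36, "y": 0.05, "z": 1.6, "ax": 0, "ay": 0, "az": 0, "hand": 40},
    {"x": 0.45, "y": 0.05, "z": 1.8, "ax": 0, "ay": 0, "az": 0, "hand": 40},
    {"x": 0.54, "y": 0.05, "z": 2.0, "ax": 0, "ay": 0, "az": 0, "hand": 40},
    {"x": 0.635, "y": 0.05, "z": 2.13, "ax": 0, "ay": 0, "az": 0, "hand": 40},
    {"x": 0.635, "y": 0.05, "z": 2.13, "ax": 0, "ay": 0, "az": 0, "hand": 40},
  ],
)

```text
clock: 9.3
eef_pos: [447.6, 67.2, 64.1]
tcp_rot: [3.141, 0.494, 3.058]
contact_force: [-0.2, -0.1, 0.3]
opening: 0.469
grasp_force: 0.0
```

```bash
python3 - <<'E'
from h import *
s=monitor.sense();print(s["eef_pos"],s["qpos"],s["contact_force"]);print(mill())
R2=toolR(-0.077,np.radians(30),True)
print(row((505,59,42),R2))
E
```

```text
[447.59289647  67.21332077  64.09070784] [ 0.28924069  0.15850957  2.46895457 -1.29550907  0.17955711  0.05177711] [-0.24180036 -0.12864957  0.29939212]
[([376, 180, 23, 25, 397], array([578.3, -35.6])), ([346, 204, 21, 27, 331], array([503.2,  58.2]))]
(array([-0.809, -0.065,  0.942]), array([-0.023, -0.282, -0.058]))
```

Joint 4 is at its range limit because the 30° lean is close to the wrist singularity this near the base. I'll reduce the lean to 20°.

```bash
python3 - <<'E'
from h import *
R2=toolR(-0.077,np.radians(20),True)
print(row((450,63,75),R2))
E
```

```text
(array([-0.151, -0.076, -0.162]), array([-0.018,  1.384, -0.06 ]))
```

>>> drive_tool(
  plan=[
    {"x": -0.08, "y": -0.04, "z": -0.1, "ax": 0, "ay": 0.4, "az": 0, "hand": 40},
    {"x": -0.15, "y": -0.07, "z": -0.16, "ax": 0, "ay": 0.9, "az": 0, "hand": 40},
    {"x": -0.15, "y": -0.07, "z": -0.16, "ax": 0, "ay": 1.4, "az": -0.06, "hand": 40},
    {"x": -0.15, "y": -0.07, "z": -0.16, "ax": 0, "ay": 1.4, "az": -0.06, "hand": 40},
    {"x": -0.15, "y": -0.07, "z": -0.16, "ax": 0, "ay": 1.4, "az": -0.06, "hand": 40},
  ],
)

```text
clock: 9.85
eef_pos: [450.0, 63.5, 75.4]
tcp_rot: [3.141, 0.346, 3.064]
contact_force: [0.8, -0.7, -2.2]
opening: 0.469
grasp_force: 0.0
```

```bash
python3 - <<'E'
from h import *
R2=toolR(-0.077,np.radians(20),True)
s=monitor.sense();print(s["eef_pos"],s["tcp_rot"],s["qpos"],s["contact_force"])
print(row((452,63.5,38),R2))
E
```

```text
[449.95159372  63.45404731  75.43719729] [3.1414991  0.34627192 3.06360367] [ 0.21919751  0.13317122  2.35205887 -0.30363582  0.33853042 -1.0029538 ] [ 0.78449251 -0.72654981 -2.1876213 ]
(array([0.216, 0.004, 0.718]), array([-0.002, -0.027, -0.009]))
```

>>> drive_tool(
  plan=[
    {"x": 0.05, "y": 0, "z": 0.17, "ax": 0, "ay": 0, "az": 0, "hand": 40},
    {"x": 0.1, "y": 0, "z": 0.33, "ax": 0, "ay": 0, "az": 0, "hand": 40},
    {"x": 0.15, "y": 0, "z": 0.48, "ax": 0, "ay": 0, "az": 0, "hand": 40},
    {"x": 0.18, "y": 0, "z": 0.6, "ax": 0, "ay": 0, "az": 0, "hand": 40},
    {"x": 0.21, "y": 0, "z": 0.7, "ax": 0, "ay": 0, "az": 0, "hand": 40},
    {"x": 0.21, "y": 0, "z": 0.7, "ax": 0, "ay": 0, "az": 0, "hand": 40},
  ],
)

```text
clock: 10.45
eef_pos: [450.5, 62.4, 37.0]
tcp_rot: [-3.139, 0.345, 3.063]
contact_force: [1.1, 0.3, 1.0]
opening: 0.465
grasp_force: 0.0
```

```bash
python3 - <<'E'
from h import *
R2=toolR(-0.077,np.radians(20),True)
s=monitor.sense();print(s["eef_pos"],s["tcp_rot"],s["qpos"],s["contact_force"]);print(mill())
print(row((482,61.1,39),R2),row((512,58.8,39),R2))
E
```

```text
[450.48792011  62.40909297  36.9574912 ] [-3.13926979  0.34545274  3.06335104] [ 0.21823068  0.23226059  2.37625634 -0.46857401  0.22588875 -0.83256349] [1.09954609 0.30725187 1.01141192]
[([376, 180, 23, 25, 416], array([578.3, -35.6])), ([345, 204, 22, 28, 344], array([500.4,  59.8]))]
(array([-0.599,  0.022,  0.181]), array([-0.025, -0.032, -0.012])) (array([-1.165,  0.023,  0.385]), array([-0.025, -0.032, -0.012]))
```

>>> drive_tool(
  plan=[
    {"x": -0.15, "y": 0.01, "z": 0.03, "ax": 0, "ay": 0, "az": 0, "hand": 40},
    {"x": -0.32, "y": 0.015, "z": 0.09, "ax": 0, "ay": 0, "az": 0, "hand": 40},
    {"x": -0.48, "y": 0.02, "z": 0.14, "ax": 0, "ay": 0, "az": 0, "hand": 40},
    {"x": -0.6, "y": 0.02, "z": 0.18, "ax": 0, "ay": 0, "az": 0, "hand": 40},
    {"x": -0.74, "y": 0.02, "z": 0.23, "ax": 0, "ay": 0, "az": 0, "hand": 40},
    {"x": -0.88, "y": 0.02, "z": 0.28, "ax": 0, "ay": 0, "az": 0, "hand": 40},
    {"x": -1.02, "y": 0.02, "z": 0.33, "ax": 0, "ay": 0, "az": 0, "hand": 40},
    {"x": -1.16, "y": 0.02, "z": 0.38, "ax": 0, "ay": 0, "az": 0, "hand": 40},
  ],
)

```text
clock: 11.3
eef_pos: [513.0, 58.6, 39.8]
tcp_rot: [-3.14, 0.346, 3.062]
contact_force: [-2.0, 0.3, 0.9]
opening: 0.465
grasp_force: 1.0
```

```bash
python3 - <<'E'
from h import *
R2=toolR(-0.077,np.radians(20),True)
s=monitor.sense();print(s["eef_pos"],s["tcp_rot"],s["qpos"],s["contact_force"]);print(mill())
print(row((545,56.2,39),R2))
top=imaging.grab_frame("top")[150:250,270:430,::-1];sc=imaging.grab_frame("scene")[120:270,280:440,::-1]
a=cv2.resize(top,None,fx=2.5,fy=2.5,interpolation=cv2.INTER_CUBIC);b=cv2.resize(sc,None,fx=2.5,fy=2.5,interpolation=cv2.INTER_CUBIC)
cv2.imwrite("pics/c5.png",np.hstack([cv2.copyMakeBorder(a,0,125,0,0,cv2.BORDER_CONSTANT),b]))
E
```

```text
[512.97243739  58.64590893  39.77649671] [-3.14019226  0.34622923  3.06240423] [ 0.17396179  0.2955645   2.25630417 -0.3321018   0.26804569 -1.01100493] [-1.99603269  0.25465503  0.93305349]
[([376, 180, 23, 25, 412], array([578.3, -35.6])), ([347, 190, 22, 30, 387], array([535.3,  52.9]))]
(array([-0.567, -0.004,  0.231]), array([-0.015, -0.012, -0.02 ]))
```

View pics/c5.png

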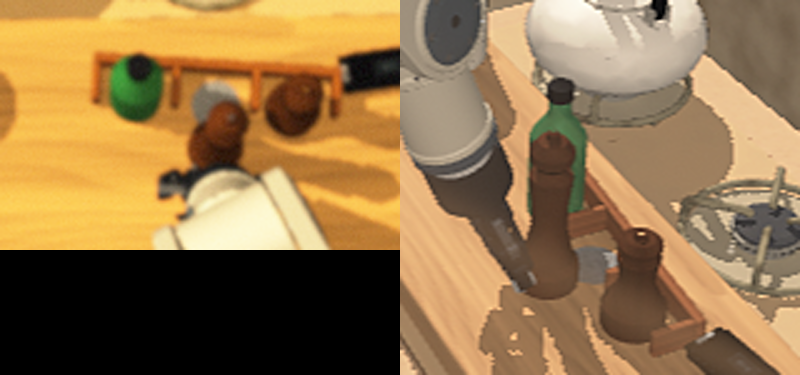

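This view, my tenth and last, shows the mill upright at the mouth of the middle bay, lined up with the pad. The salt mill, bottle and phone haven't moved. From here I'll use numbers only.

>>> drive_tool(
  plan=[
    {"x": -0.09, "y": 0, "z": 0.04, "ax": 0, "ay": 0, "az": 0, "hand": 40},
    {"x": -0.19, "y": 0, "z": 0.08, "ax": 0, "ay": 0, "az": 0, "hand": 40},
    {"x": -0.28, "y": 0, "z": 0.11, "ax": 0, "ay": 0, "az": 0, "hand": 40},
    {"x": -0.36, "y": 0, "z": 0.14, "ax": 0, "ay": 0, "az": 0, "hand": 40},
    {"x": -0.44, "y": 0, "z": 0.17, "ax": 0, "ay": 0, "az": 0, "hand": 40},
    {"x": -0.5, "y": 0, "z": 0.195, "ax": 0, "ay": 0, "az": 0, "hand": 40},
    {"x": -0.56, "y": 0, "z": 0.22, "ax": 0, "ay": 0, "az": 0, "hand": 40},
    {"x": -0.6, "y": 0, "z": 0.235, "ax": 0, "ay": 0, "az": 0, "hand": 40},
  ],
)

```text
clock: 12.25
eef_pos: [544.9, 56.2, 39.1]
tcp_rot: [-3.14, 0.347, 3.062]
contact_force: [-2.3, 0.1, 3.2]
opening: 0.465
grasp_force: 2.0
```

```bash
cat >> h.py <<'E'
def pad_dark():
    """brown-mill mask bounds in the scene view, left part of the bay region"""
    im=imaging.grab_frame("scene"); hsv=cv2.cvtColor(im,cv2.COLOR_RGB2HSV).astype(int)
    grey=((hsv[...,1]<60)&(hsv[...,2]>90)&(hsv[...,2]<190)); c=proj("scene",(586,53,55)).astype(int)
    g=grey[c[1]-10:c[1]+11,c[0]-14:c[0]+15]; return int(g.sum())
E
python3 - <<'E'
from h import *
R2=toolR(-0.077,np.radians(20),True)
s=monitor.sense();print(s["eef_pos"],s["tcp_rot"],s["contact_force"]);print(mill(),"pad px",pad_dark())
print(row((562,55,39),R2))
E
```

```text
[544.92983054  56.18854832  39.06272499] [-3.14032441  0.34665469  3.06240505] [-2.30025403  0.14211248  3.23166516]
[([340, 178, 30, 35, 433], array([556. ,  62.3])), ([376, 180, 23, 25, 416], array([578.3, -35.6]))] pad px 27
(array([-0.318,  0.002,  0.118]), array([-0.018, -0.02 , -0.02 ]))
```

>>> drive_tool(
  plan=[
    {"x": -0.06, "y": 0, "z": 0.02, "ax": 0, "ay": 0, "az": 0, "hand": 40},
    {"x": -0.11, "y": 0, "z": 0.035, "ax": 0, "ay": 0, "az": 0, "hand": 40},
    {"x": -0.15, "y": 0, "z": 0.05, "ax": 0, "ay": 0, "az": 0, "hand": 40},
    {"x": -0.19, "y": 0, "z": 0.065, "ax": 0, "ay": 0, "az": 0, "hand": 40},
    {"x": -0.22, "y": 0, "z": 0.075, "ax": 0, "ay": 0, "az": 0, "hand": 40},
    {"x": -0.25, "y": 0, "z": 0.085, "ax": 0, "ay": 0, "az": 0, "hand": 40},
    {"x": -0.27, "y": 0, "z": 0.09, "ax": 0, "ay": 0, "az": 0, "hand": 40},
    {"x": -0.28, "y": 0, "z": 0.095, "ax": 0, "ay": 0, "az": 0, "hand": 40},
  ],
)

```text
clock: 13.15
eef_pos: [559.4, 55.0, 39.3]
tcp_rot: [-3.14, 0.346, 3.062]
contact_force: [-1.6, -0.1, 0.9]
opening: 0.47
grasp_force: 1.3
```

>>> drive_tool(
  plan=[
    {"x": -0.015, "y": 0, "z": 0.005, "ax": 0, "ay": 0, "az": 0, "hand": 40},
    {"x": -0.03, "y": 0, "z": 0.01, "ax": 0, "ay": 0, "az": 0, "hand": 40},
    {"x": -0.04, "y": 0, "z": 0.015, "ax": 0, "ay": 0, "az": 0, "hand": 40},
  ],
)

```text
clock: 13.45
eef_pos: [561.5, 54.9, 39.3]
tcp_rot: [-3.14, 0.347, 3.063]
contact_force: [-2.2, 0.1, 0.8]
opening: 0.47
grasp_force: 1.2
```

>>> drive_tool(
  plan=[
    {"x": -0.015, "y": 0, "z": 0.005, "ax": 0, "ay": 0, "az": 0, "hand": 40},
    {"x": -0.03, "y": 0, "z": 0.01, "ax": 0, "ay": 0, "az": 0, "hand": 40},
  ],
)

```text
clock: 13.65
eef_pos: [563.1, 54.8, 39.3]
tcp_rot: [-3.14, 0.346, 3.062]
contact_force: [-2.1, 0.1, 0.2]
opening: 0.466
grasp_force: 1.1
```

>>> drive_tool(
  plan=[
    {"x": -0.015, "y": 0, "z": 0.005, "ax": 0, "ay": 0, "az": 0, "hand": 40},
    {"x": -0.025, "y": 0, "z": 0.01, "ax": 0, "ay": 0, "az": 0, "hand": 40},
  ],
)

```text
clock: 13.85
eef_pos: [564.5, 54.6, 39.3]
tcp_rot: [-3.14, 0.347, 3.062]
contact_force: [-2.0, -0.0, 0.6]
opening: 0.469
grasp_force: 1.2
```

>>> drive_tool(
  plan=[
    {"x": -0.015, "y": 0, "z": 0.005, "ax": 0, "ay": 0, "az": 0, "hand": 40},
    {"x": -0.015, "y": 0, "z": 0.005, "ax": 0, "ay": 0, "az": 0, "hand": 40},
  ],
)

```text
clock: 14.05
eef_pos: [565.3, 54.6, 39.3]
tcp_rot: [-3.14, 0.347, 3.062]
contact_force: [-1.7, 0.3, 0.1]
opening: 0.463
grasp_force: 1.0
```

>>> drive_tool(
  plan=[
    {"x": -0.015, "y": 0, "z": 0.005, "ax": 0, "ay": 0, "az": 0, "hand": 40},
    {"x": -0.015, "y": 0, "z": 0.005, "ax": 0, "ay": 0, "az": 0, "hand": 40},
  ],
)

```text
clock: 14.25
eef_pos: [566.1, 54.5, 39.3]
tcp_rot: [-3.14, 0.347, 3.062]
contact_force: [-1.2, 0.2, 0.1]
opening: 0.471
grasp_force: 1.0
```

```bash
python3 - <<'E'
from h import *
print(monitor.sense()["contact_force"],mill(),pad_dark())
# scene: right edge and lowest point of pepper-mill colour left of salt mill vs prediction for mill at pad+3
im=imaging.grab_frame("scene");np.save("sc.npy",im)
for k in(-6,-3,0,3):
    a=np.linspace(0,6.28,60);P=np.array([proj("scene",(586+k+32*np.cos(q),53-.077*k+32*np.sin(q),55)) for q in a])
    print(k,P.min(0).round(1),P.max(0).round(1),"head",proj("scene",(586+k,53-.077*k,235)).round(1))
t=proj("scene",(586,53,220));hsv=cv2.cvtColor(im,cv2.COLOR_RGB2HSV)
for y in range(int(t[1])-8,int(t[1])+12,4): print(y,[tuple(im[y,x].tolist()) for x in range(int(t[0])-14,int(t[0])+15,4)])
E
```

```text
[-1.16848161  0.24076048  0.13418179] [([346, 173, 24, 29, 379], array([588.4,  51.2])), ([376, 180, 23, 22, 315], array([587.1, -37.5]))] 13
-6 [341.2 217.7] [366.6 234.5] head [358.3 167.5]
-3 [342.3 217.4] [367.6 234.2] head [359.5 167.2]
0 [343.4 217.2] [368.7 233.9] head [360.6 166.9]
3 [344.4 216.9] [369.7 233.6] head [361.8 166.6]
164 [(68, 98, 64), (142, 125, 104), (137, 122, 101), (122, 110, 87), (136, 121, 99), (136, 122, 100), (138, 123, 101), (136, 121, 99)]
168 [(84, 113, 75), (62, 92, 61), (90, 79, 62), (109, 78, 58), (92, 57, 40), (127, 116, 92), (107, 95, 74), (130, 115, 92)]
172 [(86, 117, 76), (80, 108, 70), (86, 54, 41), (103, 68, 48), (85, 56, 42), (91, 57, 42), (164, 134, 101), (159, 129, 96)]
176 [(85, 116, 76), (82, 115, 74), (85, 57, 42), (84, 55, 40), (87, 57, 43), (80, 53, 39), (123, 98, 72), (156, 126, 95)]
180 [(86, 118, 76), (79, 106, 69), (70, 47, 36), (74, 51, 38), (78, 52, 37), (72, 50, 36), (163, 134, 100), (157, 127, 95)]
```

The mill's head and foot both read within about 3 mm of the pad centre. A few more small steps should bring it against the rail.

>>> drive_tool(
  plan=[
    {"x": -0.015, "y": 0, "z": 0.005, "ax": 0, "ay": 0, "az": 0, "hand": 40},
    {"x": -0.02, "y": 0, "z": 0.007, "ax": 0, "ay": 0, "az": 0, "hand": 40},
  ],
)

```text
clock: 14.6
eef_pos: [567.1, 54.4, 39.3]
tcp_rot: [-3.14, 0.346, 3.062]
contact_force: [-1.7, -0.1, 1.2]
opening: 0.469
grasp_force: 1.2
```

>>> drive_tool(
  plan=[
    {"x": -0.015, "y": 0, "z": 0.005, "ax": 0, "ay": 0, "az": 0, "hand": 40},
    {"x": -0.015, "y": 0, "z": 0.005, "ax": 0, "ay": 0, "az": 0, "hand": 40},
  ],
)

```text
clock: 14.8
eef_pos: [568.0, 54.4, 39.3]
tcp_rot: [-3.14, 0.347, 3.062]
contact_force: [-1.0, 0.2, -0.0]
opening: 0.469
grasp_force: 1.0
```

>>> drive_tool(
  plan=[
    {"x": -0.015, "y": 0, "z": 0.005, "ax": 0, "ay": 0, "az": 0, "hand": 40},
    {"x": -0.015, "y": 0, "z": 0.005, "ax": 0, "ay": 0, "az": 0, "hand": 40},
  ],
)

```text
clock: 15.0
eef_pos: [568.7, 54.3, 39.3]
tcp_rot: [-3.14, 0.347, 3.063]
contact_force: [-0.7, 0.2, 0.6]
opening: 0.468
grasp_force: 0.9
```

>>> drive_tool(
  plan=[
    {"x": -0.015, "y": 0, "z": 0.005, "ax": 0, "ay": 0, "az": 0, "hand": 40},
    {"x": -0.015, "y": 0, "z": 0.005, "ax": 0, "ay": 0, "az": 0, "hand": 40},
  ],
)

```text
clock: 15.2
eef_pos: [569.5, 54.2, 39.4]
tcp_rot: [-3.14, 0.347, 3.063]
contact_force: [-1.1, -0.1, 0.2]
opening: 0.468
grasp_force: 0.9
```

>>> drive_tool(
  plan=[
    {"x": -0.015, "y": 0, "z": 0.005, "ax": 0, "ay": 0, "az": 0, "hand": 40},
    {"x": -0.015, "y": 0, "z": 0.005, "ax": 0, "ay": 0, "az": 0, "hand": 40},
  ],
)

```text
clock: 15.4
eef_pos: [570.3, 54.2, 39.4]
tcp_rot: [-3.14, 0.347, 3.062]
contact_force: [-0.5, 0.1, 0.3]
opening: 0.469
grasp_force: 0.9
```

>>> drive_tool(
  plan=[
    {"x": -0.015, "y": 0, "z": 0.005, "ax": 0, "ay": 0, "az": 0, "hand": 40},
    {"x": -0.015, "y": 0, "z": 0.005, "ax": 0, "ay": 0, "az": 0, "hand": 40},
  ],
)

```text
clock: 15.6
eef_pos: [570.8, 54.1, 39.3]
tcp_rot: [-3.14, 0.346, 3.062]
contact_force: [-1.8, 0.2, 0.3]
opening: 0.465
grasp_force: 1.3
```

```bash
python3 - <<'E'
from h import *
s=monitor.sense();print(s["eef_pos"],s["contact_force"],mill(),pad_dark())
im=imaging.grab_frame("scene").astype(int)
def br(y): # brown columns around the mill
    return [x for x in range(335,380) if im[y,x,0]<125 and im[y,x,0]-im[y,x,2]>22 and im[y,x,0]-im[y,x,1]>18]
for y in(170,174,178,195,205,220,225,228,231,234): b=br(y); print(y,(b[0],b[-1],len(b)) if b else None)
for y in (170,178): print(y,"pred axis", [round(float(proj("scene",(586+k,53,z))[0]),1) for k,z in((0,225),(3,225),(6,225))])
E
```

```text
[570.84131147  54.0842511   39.30672934] [-1.81110367  0.16475446  0.29839719] [([341, 171, 29, 32, 400], array([585.5,  58.5])), ([376, 180, 23, 21, 285], array([590.1, -37.6]))] 13
170 (356, 376, 13)
174 (354, 371, 18)
178 (355, 371, 17)
195 (354, 367, 14)
205 (349, 367, 17)
220 (342, 379, 26)
225 (346, 379, 29)
228 (349, 379, 25)
231 (351, 379, 27)
234 (362, 379, 18)
170 pred axis [360.4, 361.5, 362.6]
178 pred axis [360.4, 361.5, 362.6]
```

>>> drive_tool(
  plan=[
    {"x": -0.015, "y": 0, "z": 0.005, "ax": 0, "ay": 0, "az": 0, "hand": 40},
    {"x": -0.015, "y": 0, "z": 0.005, "ax": 0, "ay": 0, "az": 0, "hand": 40},
  ],
)

```text
clock: 15.95
eef_pos: [571.1, 54.0, 39.1]
tcp_rot: [-3.14, 0.345, 3.062]
contact_force: [-4.7, 2.2, 2.4]
opening: 0.471
grasp_force: 2.6
```

>>> drive_tool(
  plan=[
    {"x": -0.01, "y": 0, "z": 0.004, "ax": 0, "ay": 0, "az": 0, "hand": 40},
    {"x": -0.01, "y": 0, "z": 0.004, "ax": 0, "ay": 0, "az": 0, "hand": 40},
  ],
)

```text
clock: 16.15
eef_pos: [571.3, 53.9, 39.0]
tcp_rot: [-3.14, 0.345, 3.062]
contact_force: [-6.3, 2.3, 3.9]
opening: 0.472
grasp_force: 3.5
```

The force rises to 6 N as the tool stalls, so the foot is home against the rail. Moving clear now.

>>> drive_tool(
  plan=[
    {"x": 0.08, "y": 0, "z": -0.03, "ax": 0, "ay": 0, "az": 0, "hand": 40},
    {"x": 0.25, "y": 0, "z": -0.09, "ax": 0, "ay": 0, "az": 0, "hand": 40},
    {"x": 0.5, "y": 0, "z": -0.18, "ax": 0, "ay": 0, "az": 0, "hand": 40},
    {"x": 0.8, "y": 0, "z": -0.29, "ax": 0, "ay": 0, "az": 0, "hand": 40},
    {"x": 1.1, "y": 0, "z": -0.4, "ax": 0, "ay": 0, "az": 0, "hand": 40},
    {"x": 1.2, "y": 0, "z": -0.9, "ax": 0, "ay": 0, "az": 0, "hand": 40},
    {"x": 1.2, "y": 0, "z": -1.6, "ax": 0, "ay": 0, "az": 0, "hand": 40},
    {"x": 1.2, "y": 0, "z": -2.2, "ax": 0, "ay": 0, "az": 0, "hand": 40},
  ],
)

```text
clock: 16.95
eef_pos: [477.0, 61.6, 123.1]
tcp_rot: [-3.14, 0.346, 3.063]
contact_force: [0.4, -1.4, 0.4]
opening: 0.463
grasp_force: 0.0
```

```bash
python3 - <<'E'
from h import *
s=monitor.sense();print(s["clock"],s["eef_pos"],s["contact_force"],mill())
im=imaging.grab_frame("scene").astype(int)
for y in(170,178,195,205,215,225,230): b=[x for x in range(335,380) if im[y,x,0]<125 and im[y,x,0]-im[y,x,2]>22 and im[y,x,0]-im[y,x,1]>18]; print(y,(b[0],b[-1],len(b)) if b else None)
im0=cv2.imread("pics/top0.png")[:,:,::-1].astype(int);im1=imaging.grab_frame("top").astype(int)
for n,(u,v) in dict(bottle=(324,185),salt=(387,191),phone=(422,178),can=(203,175)).items(): print(n,np.abs(im1-im0)[v-8:v+9,u-8:u+9].mean().round(1))
E
```

```text
16.95 [476.98281316  61.61829341 123.09254504] [ 0.42979025 -1.36396042  0.44777897] [([346, 171, 24, 30, 451], array([591.4,  51.1])), ([376, 180, 23, 25, 440], array([578.3, -35.6]))]
170 (356, 368, 12)
178 (355, 371, 17)
195 (354, 367, 14)
205 (348, 367, 19)
215 (347, 379, 33)
225 (346, 379, 34)
230 (349, 379, 29)
bottle 2.7
salt 14.9
phone 3.2
can 2.6
```

The mill reads (591,51), about 5 mm from the pad, and the arm is clear. The salt mill's outline is the same as at the start.

```bash
python3 -c "
from rig import r
print(r.sign_off())"
```

```text
the job is handed in; nothing more can be done
None
```

I pushed the pepper mill upright into the middle bay until its foot stopped against the back rail, about 5 mm from the pad centre by camera, then moved the arm clear and handed the job in; the other items look unmoved, but no verdict was shown.

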